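# Lay out heel lifts under extraction

### The job

On this shoemaker's bench, first turn the slim black iris ring on the suction spigot all the way to its open mark, then tip each heel lift out of the tray by pressing down its robot-side end, and lay every lift flat on the suction grille, none on top of another, with the iris still fully open. Finally turn the iris ring back to the drying mark in the middle of its travel. Never touch the fixed collars just above and below the ring, never let the iris shut while lifts lie on the grille, and leave the other tools and jars where they are.

Things in the scene. Friction and masses are not known exactly. Their poses are not given: they have to be found in the camera images.
- iris (a joint): iris ring angle, rad: 0 shut, 0.7 drying mark, 1.4 fully open (stops at 0 and 1.4). Grows anticlockwise seen from above; stays where left (stiff, 0.1 N m). In the spigot's frame the lug points at angle (joint - 0.7) from x. Marks on the upper collar's top: small dot = shut, single line = drying, double line = open; the lug points along the mark that is set
- iris_c (a point): centre of the slim black knurled iris ring, on its vertical axis, half-way up: ring 56 mm diameter, 12 mm high, at 109 mm above the bench; it turns with the ring. The ring stands 6 mm proud of the collars all round and has one radial lug, 10 mm wide, 12 mm high, reaching to 47 mm from the axis
- collar_low: fixed aluminium collar below the ring, 44 mm diameter, from 60 to 102 mm above the bench; origin at the centre of its underside; it stands on a 100 x 100 x 60 mm duct box with a horizontal 54 mm pipe stub at the box's far (+x) side
- collar_top: fixed aluminium collar above the ring, 44 mm diameter, from 116 to 130 mm above the bench; origin at the centre of its underside; iris leaves and marks are drawn on its top
- spigot: duct box that carries the collars and ring; fixed; origin at the centre of its underside on the bench, z up; gives the frame for the lug's angle
- tray: fixed wooden tipping tray 100 (x) x 286 (y) x 45 mm high; origin at the centre of its underside. Four pockets in a row at y = -105, -35, +35, +105 mm, each 64 (x) x 48 (y) mm; a lift in a pocket lies flush with the 45 mm top, long side along the tray's x. The wall at the robot side (x from -50 to -32 mm) is only 32 mm high, so that a finger has room to press
- grille_c (a point): centre of the flat top of the suction grille, 30 mm above the bench; fixed slotted metal plate 260 (its x) x 200 (its y) mm with a rim 5 mm wide and 7 mm high round the edge (inside 250 x 190 mm)
- rocker1 (a joint): tilt, rad, of the rocking floor of the tray's pocket at y = -105 mm: 0 level, 0.5 fully tipped; pivot along the tray's y through the pocket's middle, 35 mm above the bench. Pressing the lift's robot-side (-x) end down 6 to 10 mm (2 to 5 N) tips it, raising the sides of its far (+x) end about 11 mm above the tray; it stays as left (stiff hinge)
- lift1_c (a point): centre (half-way up) of a heel lift: flat dark rubber and leather block 60 (its x) x 44 (its y) x 20 mm (its z), about 50 to 100 g; same shape either way up
- rocker2 (a joint): tilt, rad, of the rocking floor of the tray's pocket at y = -35 mm: 0 level, 0.5 fully tipped; pivot along the tray's y through the pocket's middle, 35 mm above the bench. Pressing the lift's robot-side (-x) end down 6 to 10 mm (2 to 5 N) tips it, raising the sides of its far (+x) end about 11 mm above the tray; it stays as left (stiff hinge)
- lift2_c (a point): centre (half-way up) of a heel lift: flat dark rubber and leather block 60 (its x) x 44 (its y) x 20 mm (its z), about 50 to 100 g; same shape either way up
- rocker3 (a joint): tilt, rad, of the rocking floor of the tray's pocket at y = 35 mm: 0 level, 0.5 fully tipped; pivot along the tray's y through the pocket's middle, 35 mm above the bench. Pressing the lift's robot-side (-x) end down 6 to 10 mm (2 to 5 N) tips it, raising the sides of its far (+x) end about 11 mm above the tray; it stays as left (stiff hinge)
- lift3_c (a point): centre (half-way up) of a heel lift: flat dark rubber and leather block 60 (its x) x 44 (its y) x 20 mm (its z), about 50 to 100 g; same shape either way up
- rocker4 (a joint): tilt, rad, of the rocking floor of the tray's pocket at y = 105 mm: 0 level, 0.5 fully tipped; pivot along the tray's y through the pocket's middle, 35 mm above the bench. Pressing the lift's robot-side (-x) end down 6 to 10 mm (2 to 5 N) tips it, raising the sides of its far (+x) end about 11 mm above the tray; it stays as left (stiff hinge)
- lift4_c (a point): centre (half-way up) of a heel lift: flat dark rubber and leather block 60 (its x) x 44 (its y) x 20 mm (its z), about 50 to 100 g; same shape either way up
- hammer: bystander, to be left alone: hammer lying beyond the tray; its origin is at its underside
- brush: bystander, to be left alone: brush lying at the robot side; its origin is at its underside
- last: bystander, to be left alone: white plastic shoe last, 100 mm high, beyond the tray; its origin is at its underside
- pliers: bystander, to be left alone: steel lasting pliers lying at the robot side; its origin is at its underside
- rasp: bystander, to be left alone: rasp with a wooden handle beyond the tray; its origin is at its underside
- gluejar: bystander, to be left alone: closed jar 60 mm diameter, 75 mm high; its origin is at its underside
- tacktin: bystander, to be left alone: low tin 56 mm diameter, 35 mm high; its origin is at its underside
Things that resemble listed ones, but are neither listed nor needed, are in the scene too. Leave any yellow look-alike of the part that bears lift4_c alone. Leave any red look-alike of the part that bears lift3_c alone.

How it is judged:
By the outcome, as a careful person would: the job done as asked, in the order asked, and still so for the second after the job is handed in, with the robot touching nothing.
Of lift1, lift2, lift3, lift4 only 3 to 4 are there at a start; the rules pass over those that are not, and their reading is None.
At some moment in a run one of lift1, lift2, lift3, lift4 may be knocked a few centimetres aside while the robot is not near it.
Once in a run the grip may slacken for a moment while it holds something.
It also fails if it takes over 210 s, if anything falls off the work surface, if the arm or the gripper's body presses on something with over 40 N, if the wrist force passes 120 N, or if a joint passes its speed limit or range.

### The arm

A 7-joint arm with a two-finger parallel gripper is mounted at the origin on the work surface. World frame = base frame: x ahead of the robot, y to its left, z up, the work surface at z = 0. Lengths are in m, angles in rad, forces in N, time in s.
With the tool pointing down it reaches from about 0.4 to 0.875 m from the base axis. Payload 6.5 kg.
Tool frame: the origin (TCP) lies on the centre line of the jaws, within the pads' length; the fingertips stand 22 mm ahead of it and the grasp point (between the pads) lies 3 mm ahead of it (tcp_to_tips is the distance from the TCP to the fingertips, in m); z points along the fingers, y is the direction in which the jaws open and shut (so a half turn about z gives the same grasp; the last joint's range is limited). The gripper opens to 85 mm and grips with 20 to 120 N. Pads are 22 mm wide; open, the fingers measure 114 mm over their backs; the gripper's body (76 mm by 85 mm) begins 54 mm behind the grasp point. The pads swing forward as they close: fully open they stand 13 mm farther back than shut.
Start: joints at [1.13, 0.536, -0.004, 1.538, 0.003, 1.067, -0.071], TCP at [0.238, -0.605, 0.253] pointing down, gripper open.
Joint ranges: [-2.7, 2.7], [-0.37, 2.16], [-1.27, 1.26], [0.24, 2.4], [-1.31, 4.45], [0.19, 1.91], [-2.76, 2.76]. Speed limits (rad/s): [2.39, 2.39, 3.14, 3.14, 3.14, 3.14, 3.14].

### API

Orientations are given as a rotation vector (axis times angle).
In Python, from bench import reach, servo_line, goto_joints, gripper_to, pause, inverse_kinematics, snapshot, MotionError, sign_off, current_time_s, current_joint_positions, current_dq, current_effort, current_ee_pos, current_orientation, current_ft_force, current_ft_torque, current_width, tcp_to_tips gives the robot as it stands. The module is installed in compiled form; this text tells all that it offers. Calls block until the motion is done:
- reach(position, orientation): joint-space move of the TCP to a pose.
- servo_line(position, frame=None, max_speed=0.15, threshold=None): straight line of the TCP; frame=None keeps the orientation; max_speed is the mean speed in m/s. With threshold (N) it stops when the force on the tool has changed by that much, and returns True; else False.
- goto_joints(angles): joint-space move.
- gripper_to(opening, strength=None): opening from 0.0 (shut) to 1.0 (fully open); strength is the grip in N (None keeps the last); returns when the fingers have stopped.
- pause(seconds).
- inverse_kinematics(position, orientation): joint angles nearest the present ones, or None.
- snapshot(name): name is "side" or "top"; returns a dict with "img" (420x560x3 uint8, red, green, blue), "fovy" (degrees; the focal length in pixels is half the picture's height over the tangent of half this angle, whatever the lens; pixels are square), "cx", "cy" (the principal point, pixels), "rvec" (rotation vector, rad) and "tvec" (3), from world to camera coordinates, as OpenCV has them. Camera axes: x right, y down, z forward; pixel columns grow to the right and rows downward; lengths in m; the calibration is good to about 2 mm. A picture is of the moment at which its call begins. There is no depth.
A pose or a line that the arm cannot do raises MotionError and nothing moves.
- sign_off(): hands the job in, once; it reports no verdict.
Readings, each from a call of its own:
- current_time_s(): time.
- current_joint_positions(): joint angles.
- current_dq(): joint speeds.
- current_effort(): joint torques, N m.
- current_ee_pos(): TCP position.
- current_orientation(): TCP orientation.
- current_ft_force(): force on the tool from outside, world axes, zero at the start.
- current_ft_torque(): the same for the moment, N m.
- current_width(): opening from 0.0 (shut) to 1.0 (fully open).
Only numpy, scipy, OpenCV 4.12 (cv2) and the standard library are available. Lean on these libraries where they do the work, as an engineer would, in place of code of your own. Each camera call takes 0.05 s, during which the arm holds its last target. There are 200 camera calls.

## Working session

There is one attempt and no reset: what is moved stays moved. The work goes in short steps, each a Python script; the robot and the scene stay as the last script left them, time stands still between calls to the robot, and variables do not carry over. Pictures are saved under pics/ and viewed, about 12 in all and at most 16, crops included, and the job is handed in when it is done.

```bash
mkdir -p pics
cat > h.py <<'E'
import numpy as np, cv2
from bench import *
from scipy.spatial.transform import Rotation as R
def cam(name):
    s=snapshot(name); s['K']=np.array([[0,0,s['cx']],[0,0,s['cy']],[0,0,1.]]); f=210/np.tan(np.radians(s['fovy'])/2)
    s['K'][0,0]=s['K'][1,1]=f; s['Rm']=cv2.Rodrigues(np.array(s['rvec'],float))[0]; s['t']=np.array(s['tvec'],float); return s
def save(s,fn,crop=None,k=1):
    im=s['img'][:,:,::-1]
    if crop: im=im[crop[1]:crop[3],crop[0]:crop[2]]
    cv2.imwrite('pics/'+fn,cv2.resize(im,None,fx=k,fy=k,interpolation=cv2.INTER_CUBIC))
def px2w(s,u,v,z):
    d=s['Rm'].T@np.linalg.solve(s['K'],[u,v,1.]); c=-s['Rm'].T@s['t']; return c+d*(z-c[2])/d[2]
def w2px(s,p):
    q=s['K']@(s['Rm']@np.array(p,float)+s['t']); return q[:2]/q[2]
def down(yaw): # tool z down; yaw: world angle of the tool x axis
    return (R.from_euler('z',yaw)*R.from_euler('x',np.pi)).as_rotvec()
E
python3 - <<'E'
from h import *
for n in('top','side'):
    s=cam(n); save(s,n+'0.png',k=1.4); print(n,s['fovy'],-s['Rm'].T@s['t'],s['cx'],s['cy'],s['Rm'][2])
print(current_ee_pos(),current_orientation(),tcp_to_tips,current_time_s(),down(0))
E
```

```text
top 52.59434269335434 [3.55182892e-01 3.70329788e-04 1.23176917e+00] 281.2466435119368 213.9417660728934 [ 0.1947926  -0.01298193 -0.98075854]
side 52.81474388727186 [0.19642034 0.73203196 0.65326869] 278.1171779809463 209.1583838891897 [ 0.35619696 -0.75176013 -0.55495985]
[ 0.23775995 -0.60442958  0.2524978 ] [-3.08513261e+00 -5.85145096e-01  6.45006906e-04] 0.022 0.1 [3.14159265 0.         0.        ]
```

View pics/top0.png

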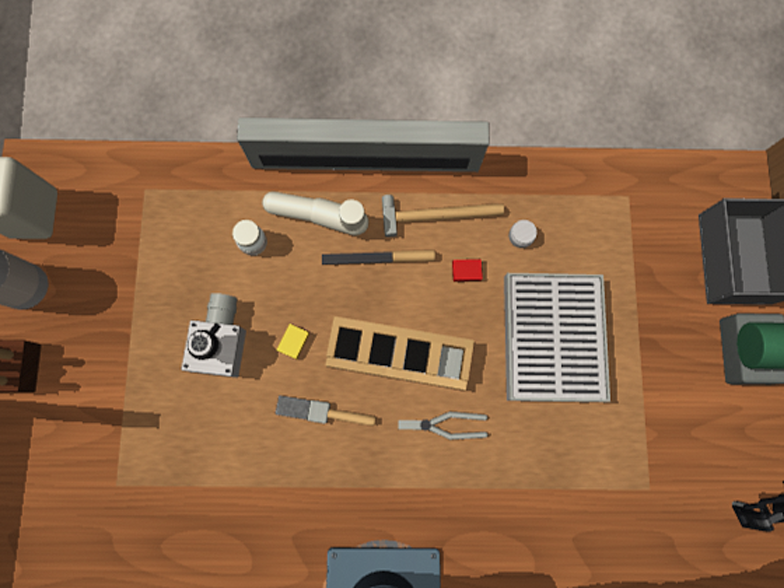

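View pics/side0.png

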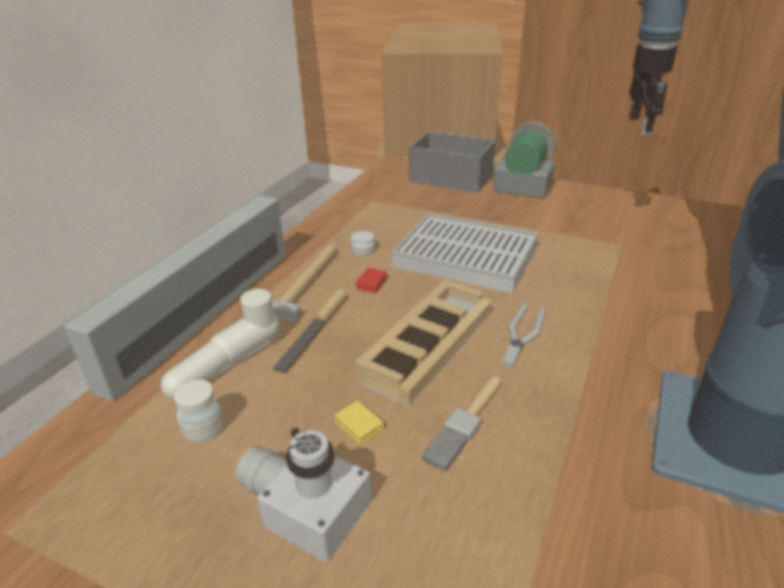

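Top view: spigot at about (212,345), tray (400,355) with three dark lifts (+y side, pockets 2 to 4) and pocket 1 empty, and the grille (557,338). Next I'll take close crops.

Run:
```python
from h import *
s=cam('top'); save(s,'sp.png',(120,200,184,280),7); save(s,'tg.png',(225,185,445,295),3.6)
```

```text
(no output)
```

View pics/sp.png

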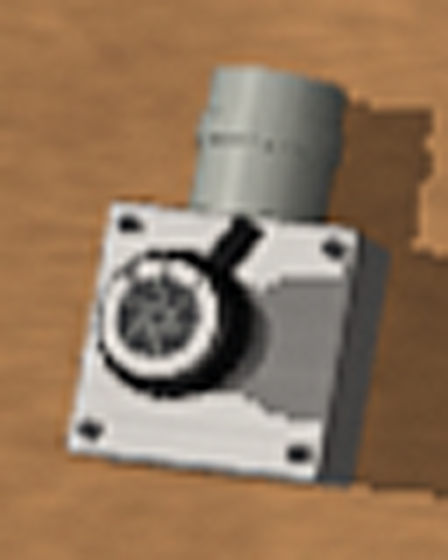

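View pics/tg.png

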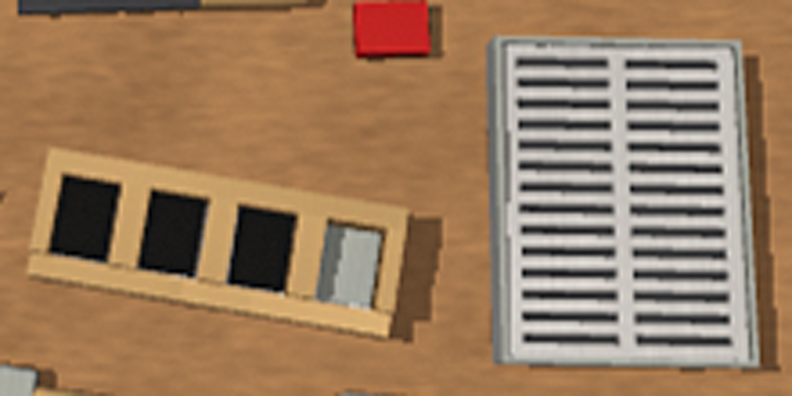

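Run:
```python
from h import *
s=cam('top'); 
S=lambda u,v,z:px2w(s,120+(u+.5)/7-.5,200+(v+.5)/7-.5,z)
T=lambda u,v,z:px2w(s,225+(u+.5)/3.6-.5,185+(v+.5)/3.6-.5,z)
c=np.array([S(*p,.06) for p in((112,203),(358,228),(320,482),(72,450))]);print('spig',c.mean(0),[np.linalg.norm(c[i]-c[i-1]) for i in range(4)])
e=c[0]-c[3]+c[1]-c[2];yaw=np.arctan2(e[1],e[0]);print('yaw',yaw)
cc=S(158,317,.13);print('collar',cc)
l=S(250,226,.115);d=l-cc;print('lug tip',l,np.linalg.norm(d[:2]),'joint',np.arctan2(d[1],d[0])-yaw+.7)
for n,p in(('4',((62,175),(120,183),(106,262),(50,252))),('3',((150,190),(208,199),(193,277),(138,268))),('2',((238,206),(297,213),(283,292),(229,284)))):
  q=np.array([T(*a,.045) for a in p]);e=q[0]-q[3]+q[1]-q[2];print(n,q.mean(0),np.arctan2(e[1],e[0]),np.linalg.norm(q[0]-q[1]),np.linalg.norm(q[0]-q[3]))
a,b=T(47,149,.045),T(408,210,.045);e=a-b;print('tray',np.linalg.norm(e),np.arctan2(-e[0],e[1]),(a+b)/2)
q=np.array([T(*a,.037) for a in((490,38),(742,40),(758,366),(499,364))]);print('gr',q,q.mean(0),[np.linalg.norm(q[i]-q[i-1]) for i in range(4)]);
e=q[0]-q[3]+q[1]-q[2];print(np.arctan2(e[1],e[0]))
```

```text
spig [0.48774854 0.34453289 0.06      ] [np.float64(0.09808729197582419), np.float64(0.09824975766932481), np.float64(0.10065606726372617), np.float64(0.09787787258480783)]
yaw -0.08579650579530572
collar [0.48804142 0.34580027 0.13      ]
lug tip [0.5247558  0.31839856 0.115     ] 0.045812653698424584 joint 0.14463671637386644
4 [0.50064175 0.07675265 0.045     ] -0.14062578722734884 0.04586119518279433 0.06087250097729812
3 [0.48925377 0.00828364 0.045     ] -0.15813855094829274 0.04589413044484334 0.061553994513927984
2 [ 0.47810078 -0.06139035  0.045     ] -0.14385490045907884 0.046380740887400684 0.06114152774878295
tray 0.28682758027784605 -0.1580864770059171 [ 0.53203382 -0.03413771  0.045     ]
gr [[ 0.65062407 -0.24555659  0.037     ]
 [ 0.65150282 -0.44959668  0.037     ]
 [ 0.39185795 -0.44645887  0.037     ]
 [ 0.39153365 -0.24534295  0.037     ]] [ 0.52137962 -0.34673877  0.037     ] [np.float64(0.25909051131556887), np.float64(0.2040419765284445), np.float64(0.2596638280488258), np.float64(0.20111617907038148)]
-0.0064607009001213835
```

```bash
cat >> h.py <<'E'
C=np.array([.488,.3455]); RC=.043
def lug(phi,z=.114,r=RC): return np.array([C[0]+r*np.cos(phi),C[1]+r*np.sin(phi),z])
E
python3 - <<'E'
from h import *
for o in (0,np.pi):
  for p in (-.62,0,.65):
    q=inverse_kinematics(lug(p),down(p+o)); print(o,p,None if q is None else np.round(q,2))
for z in (.06,.25):
  for y in (0,np.pi):
    for pos,rot in (((.5,.077,z),down(-.155+y)),((.60,-.347,z),(R.from_euler('y',.45)*R.from_rotvec(down(y))).as_rotvec())):
      q=inverse_kinematics(pos,rot); print(z,y,pos,None if q is None else np.round(q,2))
E
```

```text
0 -0.62 [-1.11  0.77  0.72  1.76 -0.65  0.86 -2.28]
0 0 [-0.27  0.75 -0.55  1.65  0.48  0.88 -2.59]
0 0.65 [-0.27  0.78 -0.63  1.63  0.55  0.92 -2.02]
3.141592653589793 -0.62 [ 0.03  0.9  -0.99  1.69  0.86  1.05 -0.31]
3.141592653589793 0 [ 0.03  0.98 -1.1   1.63  0.95  1.14  0.25]
3.141592653589793 0.65 [-0.02  0.99 -1.08  1.61  0.94  1.14  0.88]
0.06 0 (0.5, 0.077, 0.06) [-0.09  0.61 -0.19  2.02  0.21  0.53 -2.16]
0.06 0 (0.6, -0.347, 0.06) [ 0.35  1.07  0.08  1.1   0.1   1.39 -1.21]
0.06 3.141592653589793 (0.5, 0.077, 0.06) [ 0.25  0.7  -0.63  2.    0.67  0.66  0.59]
0.06 3.141592653589793 (0.6, -0.347, 0.06) [ 0.65  1.14 -0.58  1.07  0.63  1.54  1.64]
0.25 0 (0.5, 0.077, 0.25) [ 0.18  0.34 -0.51  1.89  0.2   0.96 -2.15]
0.25 0 (0.6, -0.347, 0.25) [ 0.35  0.88  0.07  1.01  0.12  1.67 -1.18]
0.25 3.141592653589793 (0.5, 0.077, 0.25) [ 0.5   0.46 -0.95  1.88  0.43  1.03  0.79]
0.25 3.141592653589793 (0.6, -0.347, 0.25) [ 0.66  0.95 -0.62  0.98  0.57  1.79  1.71]
```

Run:
```python
from h import *
gripper_to(.35,20)
goto_joints([-.62,.5,0,1.6,0,1.05,0.3]); print(current_ee_pos(),current_orientation(),current_time_s())
p=-.62
reach(lug(p,.2),down(p+np.pi)); print(np.round(current_joint_positions(),2),current_time_s())
s=cam('side'); save(s,'a.png',(150,260,310,400),3.5)
servo_line(lug(p),max_speed=.1); print(current_ee_pos(),current_ft_force(),current_time_s())
s=cam('side'); save(s,'b.png',(150,260,310,400),4.5)
```

```text
[0.5347552  0.32519675 0.25248552] [-1.00521585 -2.97159583  0.01110795] 4.1833
[-0.61  0.53 -0.01  1.69  0.01  0.92  0.32] 4.5167
[0.52352124 0.32082628 0.11468209] [-0.22449835  0.20193137 -0.62685254] 5.575
```

View pics/b.png

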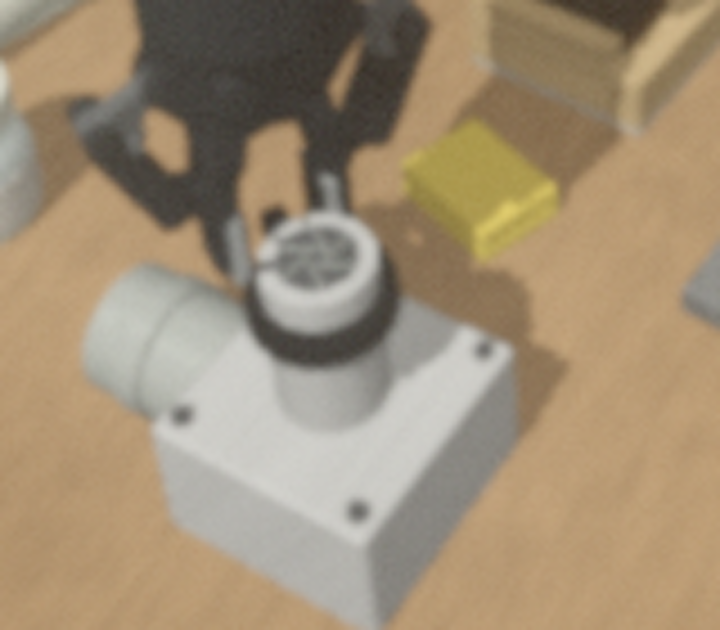

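The lug (275,215) sits between the two pads (235,250) and (330,190), and the collars are clear. I'll close and turn.

Run:
```python
from h import *
gripper_to(0,20); print('w',current_width(),current_ft_force(),current_ee_pos())
p=-.62; log=[]
for k in range(34):
    p+=.04; servo_line(lug(p),down(p+np.pi),max_speed=.03); f=np.array(current_ft_force()); t=np.array([-np.sin(p),np.cos(p),0])
    ft=f@t; fr=f@[np.cos(p),np.sin(p),0]; log.append((round(p,2),round(ft,1),round(fr,1),round(current_ft_torque()[2],2)))
    if p>.4 and abs(ft)>9 or abs(fr)>15: break
print(*log,sep='\n'); print(current_width(),current_time_s())
s=cam('side'); save(s,'c.png',(150,260,310,400),4.5)
```

```text
w 0.10991626474485858 [-0.3182233   0.93227059  2.907887  ] [0.52350962 0.32085833 0.11464849]
(-0.58, np.float64(1.2), np.float64(-0.1), np.float64(-0.01))
(-0.54, np.float64(1.1), np.float64(0.6), np.float64(-0.04))
(-0.5, np.float64(1.3), np.float64(0.4), np.float64(0.05))
(-0.46, np.float64(1.0), np.float64(0.5), np.float64(-0.0))
(-0.42, np.float64(1.5), np.float64(1.0), np.float64(-0.02))
(-0.38, np.float64(0.8), np.float64(-0.3), np.float64(0.01))
(-0.34, np.float64(0.5), np.float64(-0.0), np.float64(0.02))
(-0.3, np.float64(0.4), np.float64(0.9), np.float64(0.03))
(-0.26, np.float64(0.6), np.float64(0.6), np.float64(0.03))
(-0.22, np.float64(1.1), np.float64(0.4), np.float64(-0.02))
(-0.18, np.float64(0.6), np.float64(1.9), np.float64(0.01))
(-0.14, np.float64(0.5), np.float64(0.9), np.float64(0.02))
(-0.1, np.float64(0.9), np.float64(1.1), np.float64(0.01))
(-0.06, np.float64(-0.0), np.float64(1.7), np.float64(0.0))
(-0.02, np.float64(0.2), np.float64(0.8), np.float64(0.01))
(0.02, np.float64(-0.8), np.float64(1.1), np.float64(-0.01))
(0.06, np.float64(1.1), np.float64(1.2),
[... 354 characters left out ...]
np.float64(0.07))
(0.34, np.float64(-0.4), np.float64(1.4), np.float64(0.05))
(0.38, np.float64(0.6), np.float64(1.3), np.float64(0.02))
(0.42, np.float64(0.3), np.float64(0.9), np.float64(0.06))
(0.46, np.float64(0.7), np.float64(0.8), np.float64(0.03))
(0.5, np.float64(0.1), np.float64(1.4), np.float64(0.07))
(0.54, np.float64(-1.0), np.float64(1.0), np.float64(0.1))
(0.58, np.float64(0.2), np.float64(1.1), np.float64(0.11))
(0.62, np.float64(-1.7), np.float64(1.3), np.float64(-0.19))
(0.66, np.float64(-4.2), np.float64(0.0), np.float64(-0.42))
(0.7, np.float64(-6.3), np.float64(0.6), np.float64(-0.63))
(0.74, np.float64(-8.4), np.float64(-0.9), np.float64(-0.57))
0.1122342706789501 14.425
```

View pics/c.png

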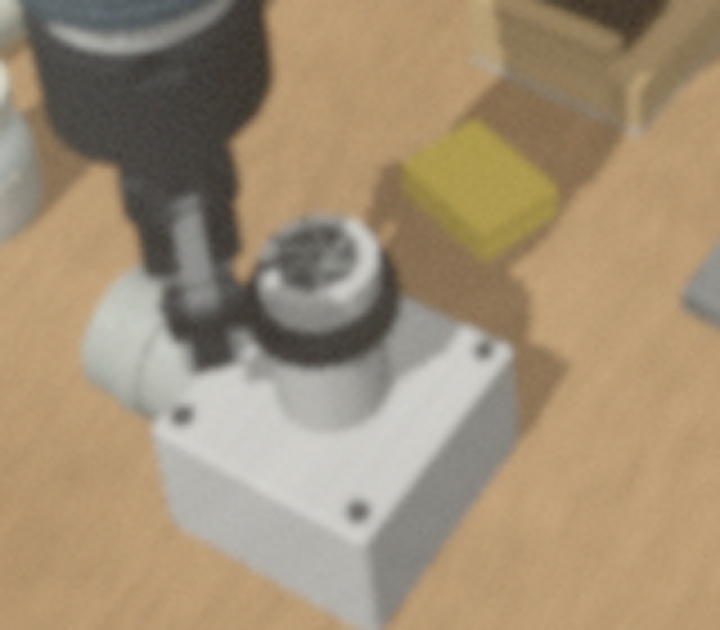

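```bash
cat >> h.py <<'E'
TY=-.155; ex=np.array([np.cos(TY),np.sin(TY)]); 
L={4:np.array([.5005,.0766]),3:np.array([.4893,.0078]),2:np.array([.4782,-.0614])}
def xyz(a,z): return np.array([a[0],a[1],z])
E
python3 - <<'E'
from h import *
gripper_to(.35); p=.74
servo_line(lug(p,.2),max_speed=.2)
gripper_to(0)
a=L[4]-.027*ex; rot=down(TY+np.pi)
reach(xyz(a,.15),rot); s=cam('top'); save(s,'d.png',(120,200,184,280),7)
servo_line(xyz(a,.075),max_speed=.15)
for tz in (.049,.046,.043,.041,.039,.037):
    h=servo_line(xyz(a,tz+.022),max_speed=.03,threshold=12); print(tz,h,np.round(current_ft_force(),1),np.round(current_ee_pos(),4))
    if h: break
s=cam('side'); save(s,'e1.png',(230,190,390,300),5)
servo_line(xyz(a,.15),max_speed=.2); print(current_time_s())
s=cam('side'); save(s,'e.png',(230,190,390,300),5)
E
```

```text
0.049 False [-0.9  0.4  0.9] [0.4741 0.0808 0.0714]
0.046 False [ 0.1 -1.4  1. ] [0.4738 0.0807 0.068 ]
0.043 False [-0.8  0.3 -0.6] [0.4738 0.0808 0.0648]
0.041 False [-0.6  0.3 -0.3] [0.4737 0.0808 0.0628]
0.039 False [-1.1  0.5  0.8] [0.4737 0.0808 0.0608]
0.037 False [-0.5  0.2  1. ] [0.4737 0.0807 0.0588]
19.8333
```

View pics/e.png

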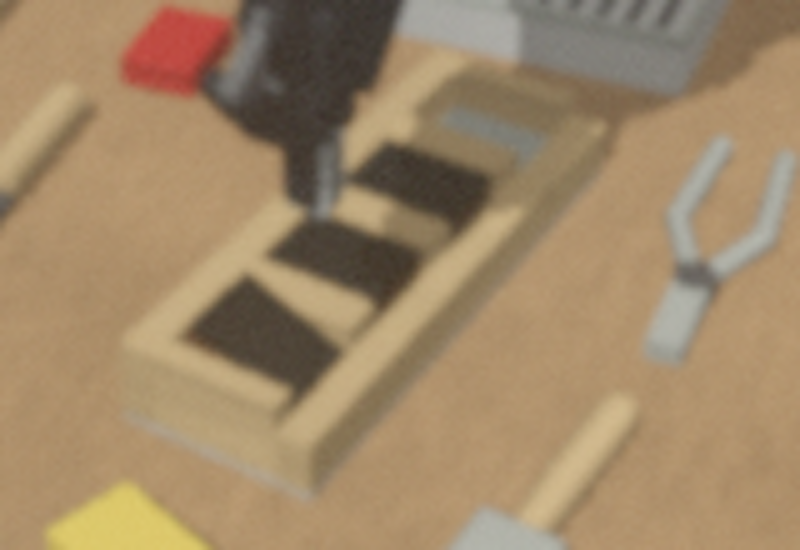

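View pics/d.png

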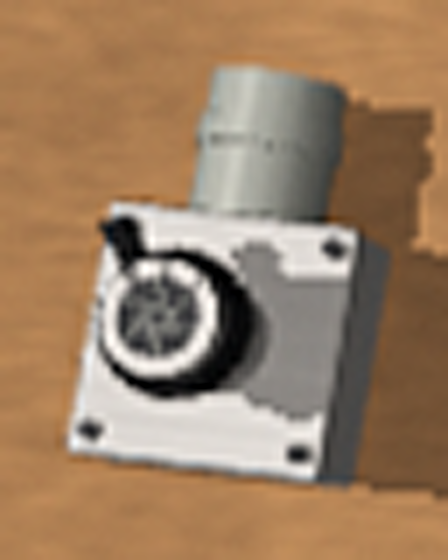

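Lift 4 is tipped, with its far end raised at (245,275). The lug has moved to (115,225), beside the double line. Next I'll grasp lift 4.

```bash
cat >> h.py <<'E'
def press(i):
    a=L[i]-.027*ex; gripper_to(0); reach(xyz(a,.13),down(TY+np.pi)); servo_line(xyz(a,.075),max_speed=.15)
    h=servo_line(xyz(a,.059),max_speed=.03,threshold=15); print('press',i,h,np.round(current_ft_force(),1)); servo_line(xyz(a,.13),max_speed=.2)
def grab(i,off=.014):
    a=L[i]+off*ex; gripper_to(.64,60); reach(xyz(a,.13),down(TY+np.pi)); servo_line(xyz(a,.085),max_speed=.15)
    h=servo_line(xyz(a,.058),max_speed=.03,threshold=4); z=current_ee_pos()[2]; print('grab',i,h,z,np.round(current_ft_force(),1))
    servo_line(xyz(a,z+.0025),max_speed=.03); gripper_to(0,60); print('w',current_width(),current_ee_pos(),np.round(current_ft_force(),1))
    servo_line(xyz(a,.15),max_speed=.1); pause(.2); print('w',current_width(),current_time_s())
E
python3 - <<'E'
from h import *
s=cam('top'); S=lambda u,v,z:px2w(s,120+(u+.5)/7-.5,200+(v+.5)/7-.5,z)
d=S(113,222,.115)[:2]-C; print('lug',np.linalg.norm(d),np.arctan2(d[1],d[0]))
grab(4)
for n in ('side','top'): s=cam(n); save(s,'f'+n+'.png',(230,150,390,300) if n=='side' else (200,150,360,300),4)
E
python3 -c "
import cv2,numpy as np
cv2.imwrite('pics/f.png',cv2.resize(np.hstack([cv2.imread('pics/f%s.png'%n) for n in('side','top')]),(800,375)))"
```

```text
lug 0.04498299317813901 0.5765935062506197
grab 4 True 0.06316985657101622 [-1.3  0.4  7.9]
w 0.49155058103193267 [0.51431968 0.0743177  0.06567912] [ 0.  -1.5  3.9]
w 0.488239690293823 23.6417
```

View pics/f.png

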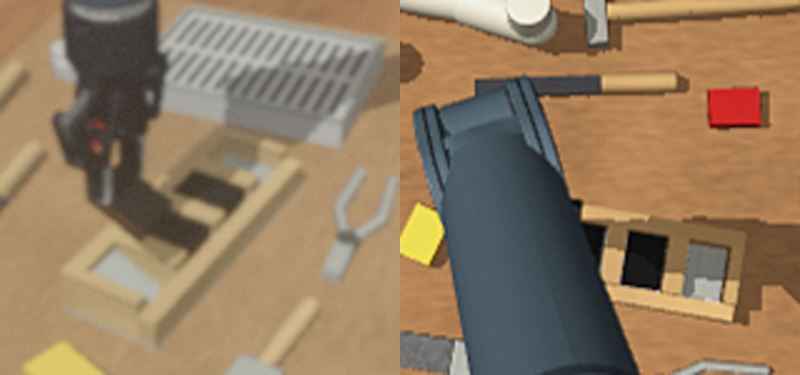

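Lift 4 is held, with the far end gripped and the near end hanging. I'll lay it on the grille, pitching the tool to make it flat.

```bash
cat >> h.py <<'E'
G=np.array([.5214,-.3467]); TH=.48
def place(dx,dy=0,th=TH):
    g=G+[dx,dy]; rot=(R.from_euler('y',th)*R.from_rotvec(down(np.pi))).as_rotvec()
    p=np.array([g[0]+.0266,g[1],.0613]); w0=current_width()
    reach(p+[0,0,.09],rot); print('w carry',w0,current_width())
    servo_line(p+[0,0,.02],max_speed=.15)
    h=servo_line(p,max_speed=.03,threshold=5); print('place',h,np.round(current_ee_pos()-p,4),np.round(current_ft_force(),1))
    gripper_to(.66); pause(.1); tz=R.from_rotvec(rot).as_matrix()[:,2]
    servo_line(np.array(current_ee_pos())-.06*tz,max_speed=.15); print('t',current_time_s())
E
python3 - <<'E'
from h import *
place(.078); press(3)
s=cam('top'); save(s,'g1.png',(200,150,445,300),3.2)
s=cam('side'); save(s,'g2.png',(230,140,400,300),2.35)
E
python3 -c "
import cv2,numpy as np
a,b=[cv2.imread('pics/g%d.png'%n) for n in(1,2)]
b=cv2.resize(b,(400,376));a=cv2.resize(a,(400,245));c=np.zeros((376,800,3),np.uint8);c[:245,:400]=a;c[:,400:]=b
cv2.imwrite('pics/g.png',c)"
```

```text
w carry 0.49235216430370393 0.49351597036383804
place True [-0.0003  0.0001  0.0018] [ 0.4 -0.   4. ]
t 27.4917
press 3 False [-0.3  1.2  0.4]
```

View pics/g.png

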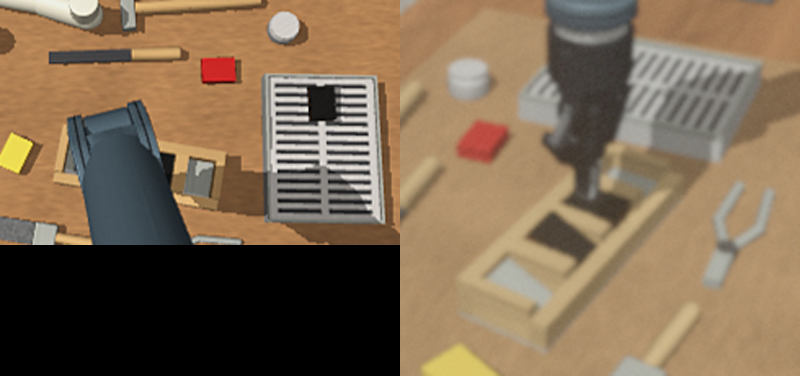

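Lift 4 lies flat on the far end of the grille at (322,103), and lift 3 is tipped. I'll continue with lifts 3 and 2, taking unviewed pictures as I go to catch any knock.

Run:
```python
from h import *
grab(3)
if current_width()<.4: raise SystemExit('lost')
place(0)
goto_joints([.55,.3,0,1.6,0,1.25,.3]) if False else None
reach([.47,-.33,.25],down(np.pi))
reach([.40,.25,.30],down(np.pi))
s=cam('top'); save(s,'i.png',(200,150,445,300),3.2)
```

```text
grab 3 True 0.06315808423664973 [-1.2  0.9  6.9]
w 0.4888742036479574 [0.50304155 0.00563842 0.06567188] [-0.5  0.8  2.5]
w 0.4929448109741158 35.0583
w carry 0.4929448109741158 0.49250039982581817
place True [-0.0003  0.0001  0.0019] [-0.1 -0.7  4.1]
t 38.5417
```

View pics/i.png

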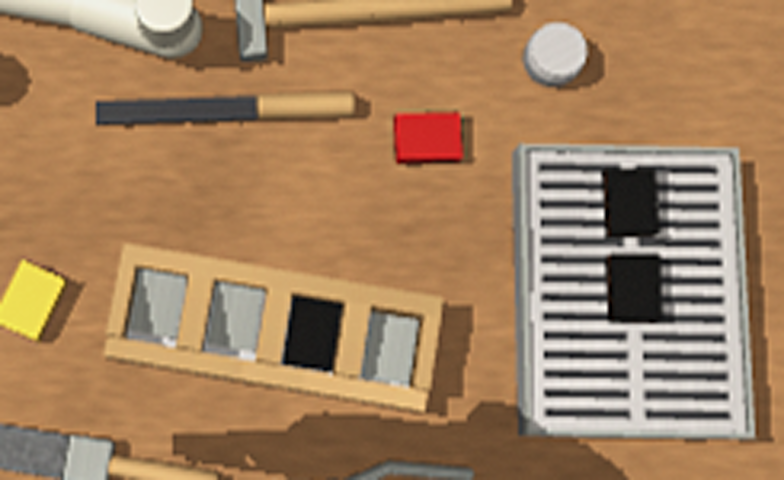

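Lifts 4 at (632,202) and 3 at (634,289) lie flat and apart, and lift 2 is still in its pocket.

```bash
python3 - <<'E'
from h import *
press(2); grab(2)
if current_width()<.4: raise SystemExit('lost')
place(-.078)
reach([.47,-.33,.25],down(np.pi))
reach([.40,.15,.30],down(np.pi))
s=cam('top'); save(s,'j1.png',(355,185,445,295),5)
s=cam('side'); save(s,'j2.png',(270,140,400,220),3)
E
python3 -c "
import cv2,numpy as np
a,b=[cv2.imread('pics/j%d.png'%n) for n in(1,2)]
c=np.zeros((550,800,3),np.uint8);c[:550,:450]=a;b=cv2.resize(b,(350,215));c[:215,450:]=b
cv2.imwrite('pics/j.png',c)"
```

```text
press 2 False [-0.7  0.2 -0.1]
grab 2 True 0.06314222878153135 [-0.8  0.2  7.9]
w 0.48951545619935155 [ 0.49192823 -0.06358028  0.06565381] [-1.1 -0.3  3. ]
w 0.4922726786240298 48.7333
w carry 0.4922726786240298 0.4920486379828809
place True [-0.0003  0.      0.0017] [ 0.1 -0.2  3.9]
t 51.9917
```

View pics/j.png

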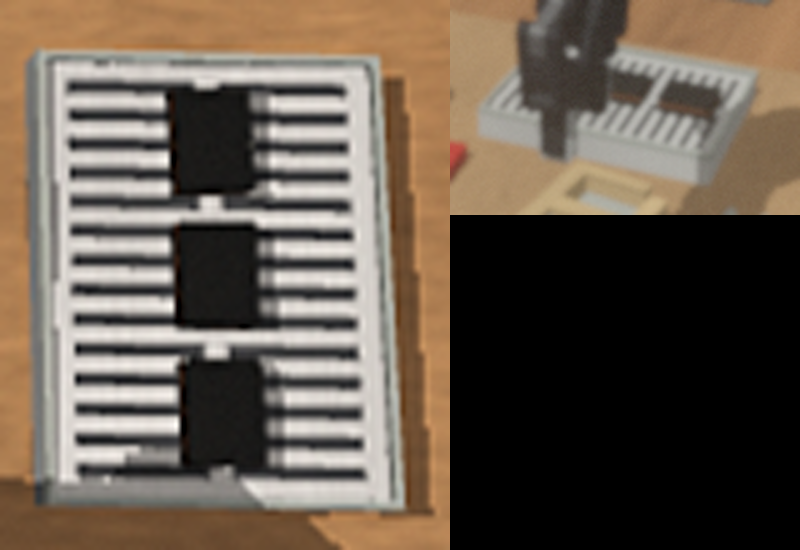

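All three lifts lie flat inside the rim and apart, at (210,140), (215,275) and (222,413). Now I'll grip the lug again, find the open stop precisely and turn back 0.7.

Run:
```python
from h import *
gripper_to(.35,30); p=.58
reach(lug(p,.2),down(p+np.pi)); servo_line(lug(p),max_speed=.1); gripper_to(0,30); print('w',current_width())
def go(q): servo_line(lug(q),down(q+np.pi),max_speed=.03)
def rd(q):
    f=[];m=[]
    for _ in range(8): pause(.03); f.append(np.array(current_ft_force())@[-np.sin(q),np.cos(q),0]); m.append(current_ft_torque()[2])
    return round(np.mean(f),2),round(np.mean(m),3)
for p in (.50,.52,.54,.56,.58,.60,.62,.64,.66): go(p); print(p,rd(p))
print(current_time_s())
```

```text
w 0.10571803771014705
0.5 (np.float64(-1.04), np.float64(-0.031))
0.52 (np.float64(-0.53), np.float64(-0.0))
0.54 (np.float64(-0.63), np.float64(0.002))
0.56 (np.float64(-0.2), np.float64(0.012))
0.58 (np.float64(-0.42), np.float64(-0.01))
0.6 (np.float64(-1.36), np.float64(-0.103))
0.62 (np.float64(-2.35), np.float64(-0.302))
0.64 (np.float64(-3.9), np.float64(-0.424))
0.66 (np.float64(-4.64), np.float64(-0.531))
61.8833
```

```bash
python3 - <<'E'
from h import *
def go(q): servo_line(lug(q),down(q+np.pi),max_speed=.03)
for q in np.arange(.60,-.11,-.05): go(q)
go(-.115); print(np.round(current_ft_force(),1),current_width())
gripper_to(.35); servo_line(lug(-.115,.2),max_speed=.15)
reach([.42,.05,.32],down(np.pi)); s=cam('top'); save(s,'k1.png',(120,200,184,280),7); save(s,'k2.png',(355,185,445,295),5)
print(current_time_s())
E
python3 -c "
import cv2,numpy as np
a,b=[cv2.imread('pics/k%d.png'%n) for n in(1,2)]
cv2.imwrite('pics/k.png',np.hstack([a[:550],cv2.resize(b,(350,428)) if 0 else cv2.copyMakeBorder(cv2.resize(b,(350,428)),0,122,0,0,0)]))"
```

```text
[0.6 0.1 5.5] 0.11146681800877381
68.25
```

View pics/k.png

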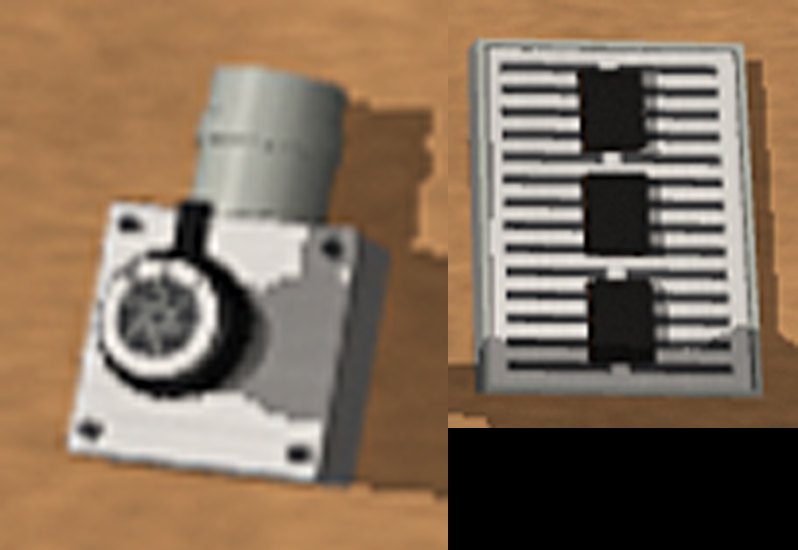

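The lug now points near the middle mark, with its tip at (195,204). The lifts are unmoved. One numeric check, then I'll hand in.

Run:
```python
from h import *
s=cam('top'); d=px2w(s,120+195.5/7-.5,200+204.5/7-.5,.115)[:2]-C; a=np.arctan2(d[1],d[0]); print(a,np.linalg.norm(d),a+.086+.7,a+.115+.7)
pause(.5); sign_off()
```

```text
-0.12893665370705798 0.04531202786363986 0.6570633462929419 0.686063346292942
the job is handed in; nothing more can be done
```

The job is handed in. The iris was opened to its stop, the three lifts present (2, 3 and 4; pocket 1 was empty) are on the grille, and the ring is back at about the drying mark.

- **Iris open:** I gripped the lug and turned it until the force rose at the stop. The lug then measured 0.577 rad in the picture, against 0.585 rad felt at the stop.
- **Lifts:** Each was tipped, picked up by its raised end and laid on the grille. In the last picture they lie flat, apart and inside the rim, and I saw no lift knocked aside and no grip slip. The forces I read while handling them stayed below about 8 N.
- **Iris back to drying:** I regripped the lug, found the stop again and turned back 0.7 rad. The last picture puts the joint at 0.66 to 0.69 rad. The spread is because the spigot's angle came out as -0.086 rad from the image and about -0.115 rad from the stop, and I followed the stop.
- **Order and iris position:** Before drying, I felt for the stop again with the lifts already on the grille, which moved the ring about 0.09 rad off fully open. It was never near shut.
- **Collars and bystanders:** The pads were planned to stay about 10 mm clear of both collars, and I saw no contact in the pictures. I touched none of the tools, jars or look-alikes, but I did not measure them again at the end.

The run took about 69 s of the 210 s allowed.

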